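# Get the gouge out of the locked cutter case

### The arm

A 6-joint arm with a two-finger parallel gripper is mounted at the origin on the work surface. World frame = base frame: x ahead of the robot, y to its left, z up, the work surface at z = 0. Lengths are in mm, angles in rad, forces in N, time in s.
With the tool pointing down it reaches from about 275 to 1000 mm from the base axis. Payload 8.4 kg.
Tool frame: the origin (TCP) lies at the very end of the fingers, on their centre line; the grasp point (between the pads) lies 19 mm behind it; z points along the fingers, y is the direction in which the jaws open and shut (so a half turn about z gives the same grasp; the last joint's range is limited). The gripper opens to 85 mm and grips with 20 to 120 N. Pads are 22 mm wide; open, the fingers measure 114 mm over their backs; the gripper's body (76 mm by 85 mm) begins 54 mm behind the grasp point. The pads swing forward as they close: fully open they stand 13 mm farther back than shut.
Start: joints at [1.307, 0.353, 1.633, -0, 1.155, -0.002], TCP at [161.761, 603.706, 231.281] pointing down, gripper open.
Joint ranges: [-2.63, 2.63], [-0.92, 2.1], [0.06, 2.66], [-1.3, 4.44], [0, 2.69], [-3.02, 3.02]. Speed limits (rad/s): [2.22, 2.22, 2.79, 3.14, 3.14, 3.14].

### API

Orientations are given as [roll, pitch, yaw] about the fixed x, y, z axes, in that order (R = Rz(yaw) Ry(pitch) Rx(roll)).
In Python, from rig import r, vision gives the robot as it stands.
- The arm moves only by the tool move_arm, never from a script. Its argument "series" is text: rows parted by semicolons, each of 7 numbers parted by spaces: the closure, from -1 (fully open) to 1 (shut), then the shift along the tool's x, y, z in units of 40 mm (1.0 is 40 mm), then the turn, a rotation vector about the tool's x, y, z in degrees. In form: grip tx ty tz ax ay az; .... A call has 1 to 20 rows; each row shifts and turns the pose as measured when the row begins, along the tool's axes as they then stand; what a row does not reach is not made up. A row lasts 1/8 s, in which the tool goes at most 62.5 mm and 10.7 degrees, less where a joint would pass 70% of its speed; a pose out of reach is approached as far as the arm can. A call is refused whole if a number of a shift passes 1 or a number of a turn 10.7, either way. A call with a gripper value outside its range is refused whole. The fingers move at their own pace and stop on an object; "grip_force" is the grip in N (left out, the last holds). Time passes only in rows, so rows that do not move let the fingers close. It gives the time, the measured TCP pose, the force and the opening at its end, in the units of the state.
- r.sense(): the state, without advancing time (a new reading comes with each control period).
- vision.grab_frame(name): name is "side" or "top"; returns the picture (400x640x3 uint8, red, green, blue); there is no depth.
- vision.camera_params(name): a dict with "fx", "fy", "cx", "cy" (pixels), "position" and "rotation" of the camera in the world. Camera axes: x right, y up, looking along -z (the intrinsics and any distortion apply to the point x, -y, -z); pixel columns grow to the right and rows downward; lengths in mm; the calibration is good to about 2 mm. A picture is of the moment at which its call begins. camera_params takes no time and is no camera call.
- r.sign_off(): hands the job in, once; it reports no verdict.
The state is a dict: "clock": time; "qpos": joint angles; "qvel": joint speeds; "joint_efforts": joint torques, N m; "eef_pos": TCP position; "tcp_rot": TCP orientation; "contact_force": force on the tool from outside, world axes, zero at the start; "wrist_torque": the same for the moment, N m; "opening": opening from 0.0 (shut) to 1.0 (fully open).
Only numpy, scipy, OpenCV 4.12 (cv2) and the standard library are available. Lean on these libraries where they do the work, as an engineer would, in place of code of your own. Each camera call takes 0.05 s, during which the arm holds its last target. There are 200 camera calls.

### The job

The cutter case's sliding cover is held shut by a spring plunger: pull the black knob up to free it and slide the cover fully open, letting the pin drop home in the open notch so that the cover stays locked open. Then take out the gouge with the eight-sided wooden handle and lay it gently, without dropping it, lengthwise in the middle of the shallow wooden tray, leaving the flat scraper in the case and everything else where it is.

Things in the scene. Friction and masses are not known exactly. Their poses are not given: they have to be found in the camera images.
- case: Grey steel cutter case, fixed, 200 (x, -110 to +90) x 320 (y) x 44 high. Origin: centre of its underside. Right half: an open well under the cover; left half (y above +2): a solid deck at height 44. Along the front edge (x -110 to -80) runs a steel rail, top at 44, with two notches 11 wide and 14 deep, at y = -75 (closed) and y = +75 (open).
- well (a point): Middle of the well's black rubber floor, 8 mm above the table; the well is 162 (case x) x 154 (case y), 36 deep. Gouge and scraper lie side by side in it along the case's x, about 17 mm left (case +y) and 39 mm right of this point, either one in either place.
- cover (a joint): The sliding cover: clear sheet in an aluminium frame, 156 wide, top 51 mm above the table. 0 closed; grows as it slides to the case's +y; fully open, over the open notch, at 0.150 (stop at 0.1515). About 3 N of friction; stays where left. The plunger rides on it, so the knob can draw it along. When open, its right edge is at case y = -8.
- plunger (a joint): Spring plunger on the cover's front edge: how far its knob is pulled straight up; 0 home, stop at 0.016. Home, its 8 mm pin stands 8 mm deep in a notch and locks the cover; above 0.008 (aim for 0.012) it is free. Spring 6 N at home, 11 N at the stop. Let go between notches the pin rides on the rail (about 0.008) and drops into a notch met within 1.5 mm.
- knob (a point): Centre of the plunger's upright round black knob, 24 diameter, 22 high; its centre is 85 mm above the table when home. Moves with cover and plunger. Under it a barrel 19 in diameter stands on the cover. Clear all round for fingers, from above.
- gouge: The carving gouge: eight-sided light wood handle 24 across its flats and 80 long, brass collar, thin steel shank; 125 long in all, 40 to 85 g. Origin on its underside, 12 mm below its axis; x runs along it to the shank end (+65), handle from x = -60 to +20. Lies on a flat, with two handle flats upright.
- gouge_mid (a point): The point on the gouge's axis at its balance (15 mm towards the handle from its origin): where to grip it, across the handle.
- scraper: Flat scraper with a dark wooden handle, 80 x 22 x 12 high, and a flat steel blade; lies beside the gouge in the well and stays there. Origin on its underside; x along it towards the blade.
- tray: Fixed shallow wooden tray, 200 (x) x 110 (y) x 14 high outside, walls and floor 4 mm. Origin: centre of its underside. Its length is x.
- bottle: Bystander: water bottle, 64 diameter, 190 high, behind the case. Origin under its centre.
- tumbler: Bystander: drinking glass, 76 diameter, 100 high. Origin under its centre.
- brayer: Bystander: ink roller with a wooden handle, about 160 long, lying to the left of the tray. Origin under the middle of its roller.
- marker_a: Bystander: marker pen 135 long, 13 thick, lying between the case and the tray. Origin on its underside.
- marker_b: Bystander: marker pen 135 long, 13 thick, lying to the right of the case. Origin on its underside.
Mind the look-alikes: they are no part of the job. Leave any green or purple look-alike of the tray alone.

How it is judged (in metres and radians):
On the way, in this order (a step that is already met when the one before it is completed fails the run):
1. the plunger is pulled up clear of the closed notch while the cover is still shut (value of joint plunger above 0.0075 m and value of joint cover below 0.01 m), for 0.05 s.
2. the cover is fully open and the pin has dropped home in the open notch (value of joint cover above 0.147 m and value of joint plunger below 0.003 m), for 0.2 s.
At the end, for the whole second after the job is handed in: Cover over 147 mm open, pin home (within 3 mm) in the open notch; gouge at rest on the tray floor, balance point within 45 mm lengthwise and 30 mm crosswise of the tray centre, lengthwise within 20 degrees (either end first); scraper within 30 mm of its start (all of step 2 and x of gouge_mid in the frame of tray between -0.045 and 0.045 m and y of gouge_mid in the frame of tray between -0.03 and 0.03 m and z of gouge_mid in the frame of tray below 0.021 m and angle between the x axis of gouge and the x axis of tray, either way round below 0.35 rad and linear speed of gouge below 0.02 m/s and distance of scraper from where it was at the start of the episode below 0.03 m); the robot touches nothing.
It fails at once if the cover is forced along with its pin still engaged (value of joint cover between 0.008 and 0.14 m and value of joint plunger below 0.004 m).
It fails at once if the gouge is dropped into the tray from more than about 25 mm (z of gouge_mid in the frame of tray below 0.08 m and horizontal distance between gouge_mid and tray below 0.12 m and contact force between the fingers and gouge below 0.05 N and linear speed of gouge above 0.7 m/s).
It fails at once if the scraper is moved more than 30 mm (distance of scraper from where it was at the start of the episode above 0.03 m).
It fails at once if a bystander (bottle, glass, ink roller, marker) is moved more than 30 mm (distance of any of bottle, tumbler, brayer, marker_a, marker_b from where it was at the start of the episode above 0.03 m).
It also fails if it takes over 51 s, if anything falls off the work surface, if the arm or the gripper's body presses on something with over 40 N, if the wrist force passes 120 N, or if a joint passes its speed limit or range.

## Working session

There is one attempt and no reset: what is moved stays moved. The work goes in short steps, Python scripts to look and compute and a tool call to move; the robot and the scene stay as the last step left them, time stands still between calls to the robot, and variables do not carry over. Pictures are saved under pics/ and viewed, about 8 in all and at most 12, crops included, and the job is handed in when it is done.

Besides the shell and the picture viewer there is one more tool, called after "Emit:" in YAML: its name, and indented under it one key for each argument. move_arm: Moves the arm, as the interface text tells. Its arguments: {"type":"object","properties":{"series":{"type":"string"},"grip_force":{"type":"number"}},"required":["series"]}

```bash
ls; mkdir -p pics; python3 - <<'E'
from rig import r, vision
import cv2
for n in ("side","top"):
    im=vision.grab_frame(n); cv2.imwrite(f"pics/{n}0.png",im[:,:,::-1])
    print(n,vision.camera_params(n))
print(r.sense())
E
```

```text
pics
side {'fx': 418.7277808426127, 'fy': 418.7277808426127, 'cx': 318.1644935269651, 'cy': 200.62721302725305, 'position': array([  58.69232621, -706.38536164,  942.00783464]), 'rotation': array([ 0.81166963, -0.00204542, -0.53601674])}
top {'fx': 503.6291660120249, 'fy': 503.6291660120249, 'cx': 315.08346486377775, 'cy': 205.58565452665474, 'position': array([ 251.74750575,   52.81734656, 1602.73387036]), 'rotation': array([ 0.17277395, -0.00344769, -1.54577038])}
{'clock': 0.1, 'qpos': array([ 1.30658171e+00,  3.53606291e-01,  1.63402418e+00, -5.24963168e-07,
        1.15521864e+00, -2.40417216e-03]), 'qvel': array([ 0.00049618, -0.00043544, -0.00239746,  0.00027926, -0.00123254,
       -0.00081643]), 'joint_efforts': array([-9.29236012e-04, -6.06355476e+01, -3.42818427e+01,  2.79165653e-05,
        3.98222866e-03, -1.09918722e-05]), 'eef_pos': array([161.66304791, 603.30115894, 230.63487057]), 'tcp_rot': array([-3.14033620e+00, -2.54072892e-06,  2.87978242e+00]), 'contact_force': array([-0.87627685, -0.00292311, -0.31213058]), 'wrist_torque': array([0.03831762, 0.01256937, 0.07169394]), 'opening': 1.0003887684762358}
```

View pics/top0.png

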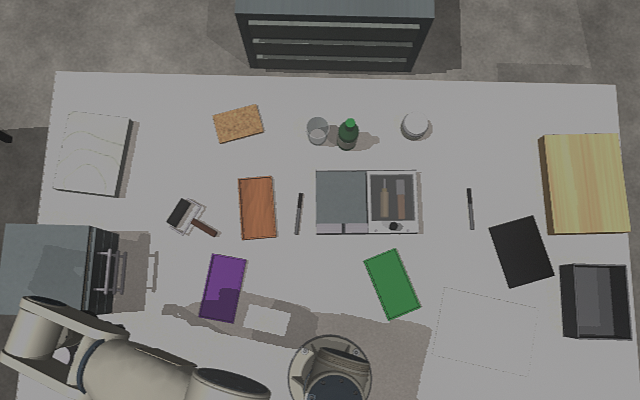

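View pics/side0.png

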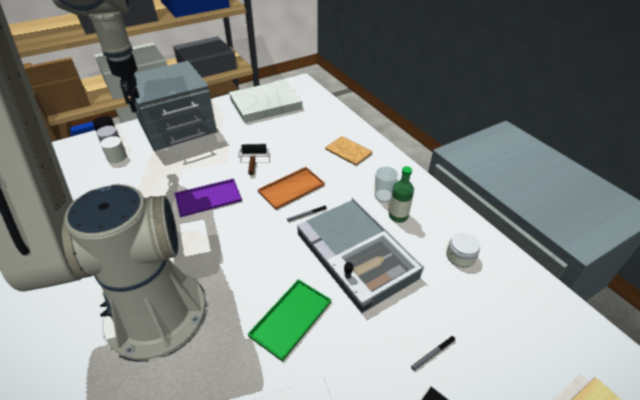

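The top view shows the orange-brown wooden tray at (258,208), with look-alikes purple at (223,288) and green at (392,284). The case is at about (367,202) and the knob at about (396,226). In the well, the light-wood tool is on the left at (384,197) and a darker one on the right at (401,197). Next I'll check that choice in a close crop and set up the projection.

```bash
cat > h.py <<'E'
import numpy as np, cv2
from scipy.spatial.transform import Rotation as R
from rig import r, vision
def cam(n):
    p=vision.camera_params(n); return p, R.from_euler('xyz',p['rotation']).as_matrix()
def proj(n,X):
    p,M=cam(n); c=(np.atleast_2d(X)-p['position'])@M
    return np.c_[p['cx']+p['fx']*c[:,0]/-c[:,2], p['cy']+p['fy']*c[:,1]/c[:,2]]
def unproj(n,uv,z):
    p,M=cam(n); uv=np.atleast_2d(uv).astype(float)
    d=np.c_[(uv[:,0]-p['cx'])/p['fx'],-(uv[:,1]-p['cy'])/p['fy'],-np.ones(len(uv))]@M.T
    return p['position']+d*((z-p['position'][2])/d[:,2])[:,None]
E
python3 - <<'E'
from h import *
print(vision.camera_params('top').keys())
for n in('top','side'): print(proj(n,[[0,0,0],[0,0,300],[161,603,231]]))
t=cv2.imread('pics/top0.png'); 
a=cv2.resize(t[160:245,305:425],None,fx=6.6,fy=6.6,interpolation=cv2.INTER_CUBIC)
cv2.imwrite('pics/crop1.png',a)
# tray mask
hsv=cv2.cvtColor(t,cv2.COLOR_BGR2HSV); m=cv2.inRange(hsv,(5,120,60),(18,255,255)); m[:, :230]=0;m[:,285:]=0;m[:160]=0;m[250:]=0
c=max(cv2.findContours(m,0,2)[0],key=cv2.contourArea); box=cv2.boxPoints(cv2.minAreaRect(c)); print(box)
w=unproj('top',box,14)[:,:2]; print(w,w.mean(0))
E
```

```text
dict_keys(['fx', 'fy', 'cx', 'cy', 'position', 'rotation'])
[[328.52271367 377.70689794]
 [332.14581514 397.78190739]
 [105.14073785 322.91829652]]
[[155.97234977 312.66052502]
 [117.33463406 233.60885929]
 [136.65388917 108.38739606]]
[[236.9517  178.42072]
 [270.46893 175.6276 ]
 [275.5379  236.4552 ]
 [242.02069 239.24832]]
[[611.65322491 308.8653969 ]
 [623.70074244 201.0156724 ]
 [426.61928986 177.01648709]
 [415.05603584 282.65251859]] [519.25732326 242.38751875]
```

View pics/crop1.png

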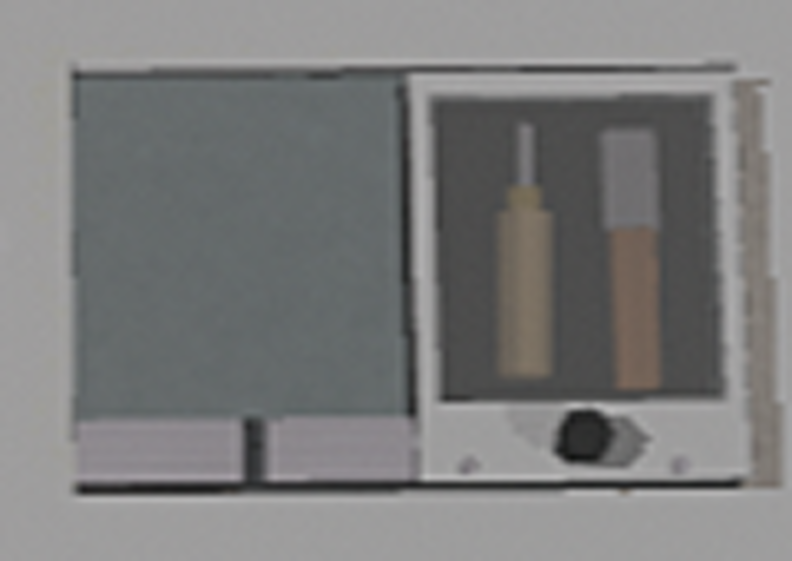

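The crop confirms the choice. The gouge (light wood, brass collar, thin shank) is on the left at crop (525,250), and the scraper (wide blade) is on the right at (636,260). The knob is at crop (584,436) and the open notch at (255,450).

```bash
python3 - <<'E'
from h import *
f=lambda u,v:( (u+.5)/6.6-.5+305,(v+.5)/6.6-.5+160)
def P(name,uv,z):
    w=unproj('top',f(*uv),z)[0]; print(name,w.round(1)); return w
fl=P('case FL',(77,488),44);bl=P('BL',(75,72),44);P('deck/rail boundary notch',(255,450),44)
P('case FR',(742,484),51);P('BR',(735,75),51)
k=P('knob',(584,436),96)
h1=P('handle end',(525,377),26);h2=P('collar',(526,190),26);P('shank tip',(526,124),22)
P('scr',(637,388),20);P('scr blade',(628,130),10)
d=bl-fl; yaw=np.arctan2(d[1],d[0]); print('yaw',yaw)
for y in(yaw,0.0,-.02,.02):
    c,s=np.cos(y),np.sin(y);M=np.array([[c,-s],[s,c]])
    print(y,'origin from knob',k[:2]-M@[-95,-75],'from FL',fl[:2]-M@[-110,160],'BL',bl[:2]-M@[90,160])
E
```

```text
case FL [435.7  48.4  44. ]
BL [637.2  54.4  44. ]
deck/rail boundary notch [455.9 -35.2  44. ]
case FR [ 444.7 -263.8   51. ]
BR [ 642.2 -262.4   51. ]
knob [ 459.4 -182.6   96. ]
handle end [ 496.8 -165.2   26. ]
collar [ 588.5 -165.6   26. ]
shank tip [ 622.3 -166.1   22. ]
scr [ 493.8 -220.    20. ]
scr blade [ 623.3 -217.9   10. ]
yaw 0.029412326900932685
0.029412326900932685 origin from knob [ 552.12441567 -104.80387359] from FL [ 550.37495101 -108.25680542] BL [ 551.92296153 -108.21126169]
0.0 origin from knob [ 554.37111073 -107.56520345] from FL [ 545.71723343 -111.56089673] BL [ 547.17874169 -105.63373573]
-0.02 origin from knob [ 555.85201136 -109.48007628] from FL [ 542.49544749 -113.72875113] BL [ 543.99695442 -103.80185679]
0.02 origin from knob [ 552.85221136 -105.68032961] from FL [ 548.89502083 -109.32904446] BL [ 550.39652776 -107.4016168 ]
```

Emit:
move_arm:
  series: "-0.3 -0.3 -1 0 0 0 -8.2; -0.3 -0.3 -1 0 0 0 -8.2; -0.3 -0.35 -1 0 0 0 0; -0.3 -0.35 -1 0 0 0 0; -0.3 -0.35 -1 0 0 0 0; -0.3 -0.35 -1 0 0 0 0; -0.3 -0.35 -1 0 0 0 0; -0.3 -0.35 -1 0 0 0 0; -0.3 -0.35 -1 0 0 0 0; -0.3 -0.35 -1 0 0 0 0; -0.3 -0.35 -1 0 0 0 0; -0.3 -0.35 -1 0 0 0 0; -0.3 -0.35 -1 0 0 0 0; -0.3 -0.35 -1 0 0 0 0; -0.3 -0.35 -1 0 0 0 0; -0.3 -0.35 -1 0 0 0 0"
  grip_force: 60

```text
clock: 2.1
eef_pos: [389.1, -51.8, 229.7]
tcp_rot: [-3.138, 0.0, -3.102]
contact_force: [0.1, 0.6, -0.3]
opening: 0.648
```

Emit:
move_arm:
  series: "-0.3 -0.41 -0.83 0.3 0 0 0.9; -0.3 -0.41 -0.83 0.5 0 0 0; -0.3 -0.41 -0.83 0.7 0 0 0; -0.3 -0.41 -0.83 0.7 0 0 0; -0.3 0 0 0 0 0 0; -0.3 0 0 0 0 0 0"

```text
clock: 2.85
eef_pos: [460.4, -190.2, 139.3]
tcp_rot: [-3.139, 0.001, -3.123]
contact_force: [0.1, 0.6, 0.7]
opening: 0.65
```

```bash
python3 - <<'E'
from h import *
s=r.sense(); print(s['eef_pos'],s['tcp_rot'])
im=vision.grab_frame('side')[:,:,::-1]
print(proj('side',[[459.4,-182.6,85],s['eef_pos']]))
a=cv2.resize(im[190:320,280:440],None,fx=4.5,fy=4.5,interpolation=cv2.INTER_CUBIC); cv2.imwrite('pics/c2.png',a)
E
```

```text
[ 460.35160996 -190.23634186  139.29967308] [-3.13851042e+00  1.06099573e-03 -3.12278617e+00]
[[347.747407   267.85573752]
 [350.93111508 256.1974147 ]]
```

View pics/c2.png

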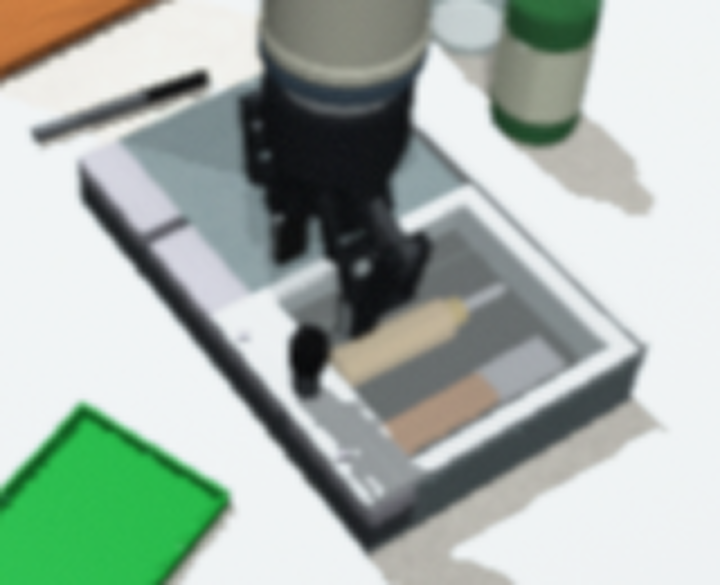

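The side view puts the knob centre at px (348,268), within 1 px of the predicted (347.7,267.9). I'll lower over it and grip.

Emit:
move_arm:
  series: "-0.3 0.02 0.19 0.3 0 0 0; -0.3 0 0 0.5 0 0 0; -0.3 0 0 0.5 0 0 0; -0.3 0 0 0.45 0 0 0; -0.3 0 0 0.08 0 0 0; 1 0 0 0 0 0 0; 1 0 0 0 0 0 0; 1 0 0 0 0 0 0; 1 0 0 0 0 0 0"

```text
clock: 4.03
eef_pos: [459.5, -181.0, 67.9]
tcp_rot: [-3.13, 0.008, -3.115]
contact_force: [1.8, 0.2, -8.7]
opening: 0.257
```

Emit:
move_arm:
  series: "1 0 0 -0.1 0 0 0; 1 0 0 -0.15 0 0 0; 1 0 0 -0.08 0 0 0; 1 0 0 0 0 0 0"

```text
clock: 4.53
eef_pos: [459.5, -180.6, 82.0]
tcp_rot: [-3.13, 0.008, -3.115]
contact_force: [2.0, -3.3, -12.0]
opening: 0.259
```

Emit:
move_arm:
  series: "1 0 0.1 0.04 0 0 0; 1 0 0 0 0 0 0"

```text
clock: 4.78
eef_pos: [459.3, -176.1, 80.1]
tcp_rot: [-3.13, 0.008, -3.115]
contact_force: [1.9, -0.5, -10.4]
opening: 0.26
```

```bash
python3 - <<'E'
from h import *
im=vision.grab_frame('side')[:,:,::-1]
a=cv2.resize(im[220:300,300:410],None,fx=6.5,fy=6.5,interpolation=cv2.INTER_CUBIC); cv2.imwrite('pics/c3.png',a)
E
```

```text
(no output)
```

View pics/c3.png

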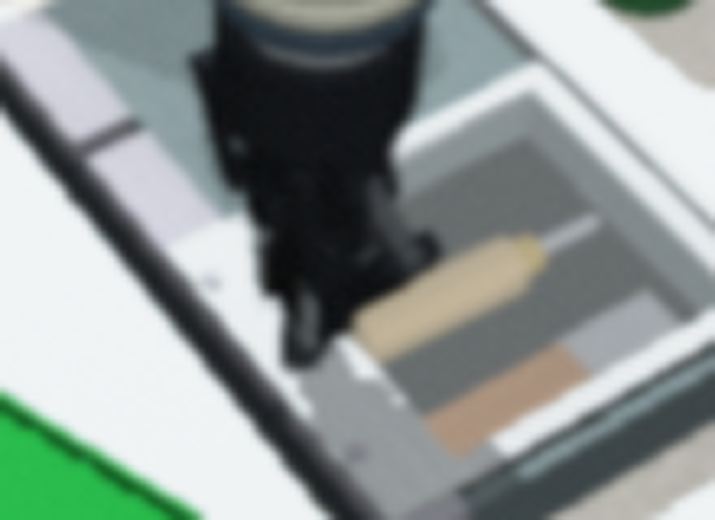

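The knob is gripped at crop (310,330) and the cover has shifted a few mm without resistance, so the pin is clear. Sliding on.

Emit:
move_arm:
  series: "1 0 0.3 0 0 0 0; 1 0 0.4 0 0 0 0; 1 0 0.4 0 0 0 0; 1 0 0.4 0 0 0 0; 1 0 0.4 0 0 0 0; 1 0 0.4 0 0 0 0; 1 0 0.4 0 0 0 0; 1 0 0.4 0 0 0 0; 1 0 0.3 0 0 0 0; 1 0 0 0 0 0 0"

```text
clock: 6.08
eef_pos: [454.2, -30.9, 78.3]
tcp_rot: [-3.129, 0.006, -3.113]
contact_force: [-0.5, -13.8, -9.8]
opening: 0.262
```

Emit:
move_arm:
  series: "1 0 -0.03 0 0 0 0; 1 0 0 0.12 0 0 0; 1 0 0 0.12 0 0 0; 1 0 0 0.08 0 0 0; 1 0 0 0 0 0 0"

```text
clock: 6.7
eef_pos: [454.3, -31.5, 67.1]
tcp_rot: [-3.129, 0.006, -3.113]
contact_force: [-3.7, 1.5, 6.6]
opening: 0.26
```

Emit:
move_arm:
  series: "-0.3 0 0 0 0 0 0; -0.3 0 0 0 0 0 0; -0.3 0 0 0 0 0 0; -0.3 0 0 0 0 0 0; -0.3 0 0 -0.5 0 0 0; -0.3 0 0 -0.7 0 0 0; -0.3 0 0 -0.7 0 0 0; -0.3 -0.9 -0.9 -0.3 0 0 0; -0.3 -0.9 -0.9 0 0 0 0; -0.3 0 -0.9 0 0 0 0; -0.3 0 0 0 0 0 0"

```text
clock: 8.07
eef_pos: [532.7, -138.6, 160.2]
tcp_rot: [-3.128, 0.009, -3.11]
contact_force: [-0.6, -0.2, 0.2]
opening: 0.652
```

```bash
python3 - <<'E'
from h import *
s=r.sense(); print(s['eef_pos'],s['tcp_rot'],s['opening'])
im=vision.grab_frame('side')[:,:,::-1]
for z in(85,93): print(z,proj('side',[[455.7,-32.6,z]]))
a=cv2.resize(im[190:320,280:440],None,fx=4.9,fy=4.6,interpolation=cv2.INTER_CUBIC); cv2.imwrite('pics/c4.png',a)
cv2.imwrite('pics/top2.png',vision.grab_frame('top')[:,:,::-1])
E
```

```text
[ 532.67939431 -138.58983335  160.18906293] [-3.12814146  0.00868968 -3.11003145] 0.6520172715974936
85 [[316.52232996 230.81555328]]
93 [[316.520428   228.84985753]]
```

View pics/c4.png

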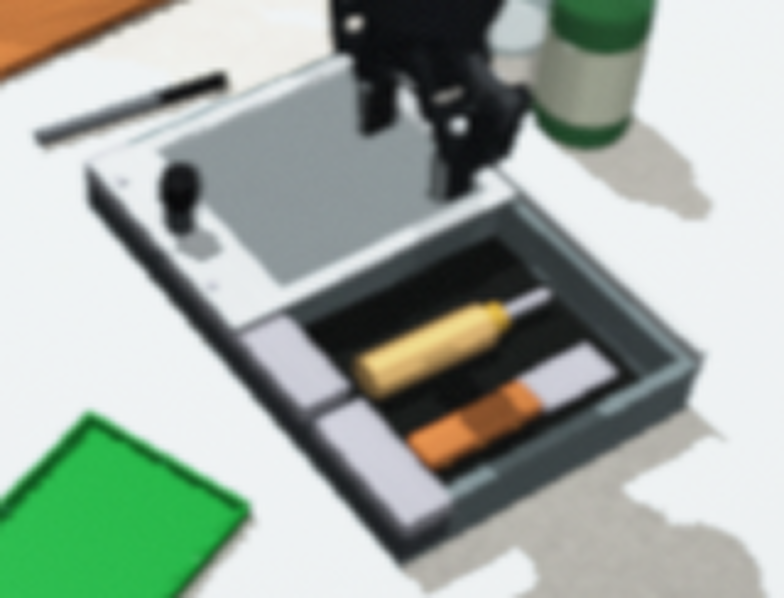

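The cover is open. The knob centre at px (317,230.7) matches the home height (predicted 230.8), so the pin is down. The gouge and scraper are uncovered. I'll refine the gouge pose from both cameras.

```bash
python3 - <<'E'
from h import *
t=cv2.imread('pics/top2.png'); print(proj('top',[[542,-165,20]]))
hsv=cv2.cvtColor(t,cv2.COLOR_BGR2HSV)
roi=np.zeros(t.shape[:2],np.uint8); roi[175:225,372:396]=255
m=cv2.inRange(hsv,(12,60,70),(32,255,255))&roi
c=max(cv2.findContours(m,0,1)[0],key=cv2.contourArea);b=cv2.boxPoints(cv2.minAreaRect(c));print(b,cv2.contourArea(c))
w=unproj('top',b,24)[:,:2];print(w.round(1),w.mean(0))
print(unproj('side',[(280+372/4.9,190+378/4.6),(280+499/4.9,190+316/4.6)],20))
a=cv2.resize(t[160:245,305:425],None,fx=6.6,fy=6.6,interpolation=cv2.INTER_CUBIC); cv2.imwrite('pics/c5.png',a)
E
```

```text
[[383.81108488 203.00509556]]
[[379.7647  201.94121]
 [380.11768 200.52943]
 [387.1765  202.29414]
 [386.82355 203.70592]] 5.5
[[ 544.4 -151.5]
 [ 549.  -152.7]
 [ 543.8 -175.2]
 [ 539.2 -174.1]] [ 544.11466138 -163.35658971]
[[ 500.78898181 -166.29012739   20.        ]
 [ 589.35342508 -164.87229719   20.        ]]
```

View pics/c5.png

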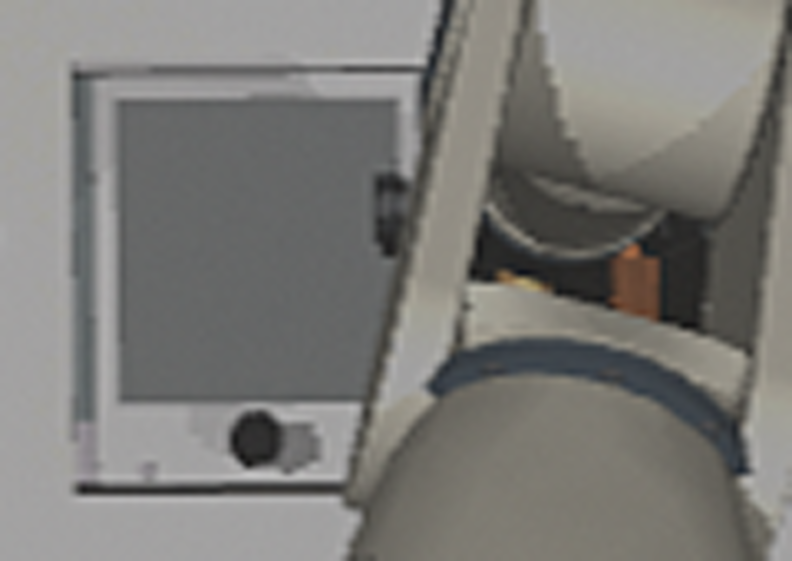

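The top view is blocked by the arm, but it shows the knob at the open position. The side view gives a gouge mid of about (543,-165.6), which agrees with the first top measurement. Descending.

Emit:
move_arm:
  series: "-0.06 -0.24 -0.68 0.3 0 0 1; -0.06 0 0 0.7 0 0 0; -0.06 0 0 0.7 0 0 0; -0.06 0 0 0.5 0 0 0; -0.06 0 0 0 0 0 0"

```text
clock: 8.8
eef_pos: [542.6, -159.4, 70.4]
tcp_rot: [-3.131, 0.008, -3.123]
contact_force: [-0.1, 0.1, -1.0]
opening: 0.529
```

Emit:
move_arm:
  series: "-0.06 0 -0.16 0.2 0 0 0; -0.06 0 0 0.5 0 0 0; -0.06 0 0 0.45 0 0 0; -0.06 0 0 0.25 0 0 0; -0.06 0 0 0 0 0 0"

```text
clock: 9.43
eef_pos: [545.2, -166.5, 14.9]
tcp_rot: [-3.129, 0.012, -3.121]
contact_force: [0.4, 0.4, 0.4]
opening: 0.529
```

Emit:
move_arm:
  series: "-0.06 0.04 0.02 0.05 0 0 0; 1 0 0 0 0 0 0; 1 0 0 0 0 0 0; 1 0 0 0 0 0 0; 1 0 0 0 0 0 0; 1 0 0 -0.2 0 0 0; 1 0 0 -0.3 0 0 0; 1 0 0 -0.4 0 0 0; 1 0 0 0 0 0 0"
  grip_force: 50

```text
clock: 10.55
eef_pos: [544.5, -165.7, 53.5]
tcp_rot: [-3.128, 0.015, -3.121]
contact_force: [-0.5, -0.1, -0.7]
opening: 0.266
```

Emit:
move_arm:
  series: "1 0 0 -0.8 0 0 0; 1 0 0 -0.9 0 0 0; 1 0 0.4 -0.7 0 0 0; 1 0 0.8 0 0 0 0; 1 0 1 0 0 0 0; 1 0 1 0 0 0 0; 1 0 1 0 0 0 0; 1 0 1 0 0 0 0; 1 0 1 0 0 0 0; 1 0 1 0 0 0 0; 1 0 1 0 0 0 -3; 1 0 0.8 0 0 0 -3.5; 1 0 0.4 0 0 0 0; 1 0 0 0 0 0 0; 1 0 0 0 0 0 0"

```text
clock: 12.42
eef_pos: [531.0, 221.2, 148.9]
tcp_rot: [-3.125, 0.017, -3.009]
contact_force: [-0.5, 0.0, -0.3]
opening: 0.265
```

```bash
python3 - <<'E'
from h import *
s=r.sense(); print(s['eef_pos'],s['tcp_rot'],s['opening'],s['contact_force'])
im=vision.grab_frame('side')[:,:,::-1]
print(proj('side',[[519,242,4],s['eef_pos']]))
a=cv2.resize(im[100:300,220:440],None,fx=3,fy=3,interpolation=cv2.INTER_CUBIC); cv2.imwrite('pics/c6.png',a)
E
```

```text
[530.95413146 221.20232569 148.86055412] [-3.12535117  0.01696325 -3.00853148] 0.2653997366237787 [-0.47942739  0.01823155 -0.3012265 ]
[[291.23451703 187.92844074]
 [295.82217222 155.62663712]]
```

View pics/c6.png

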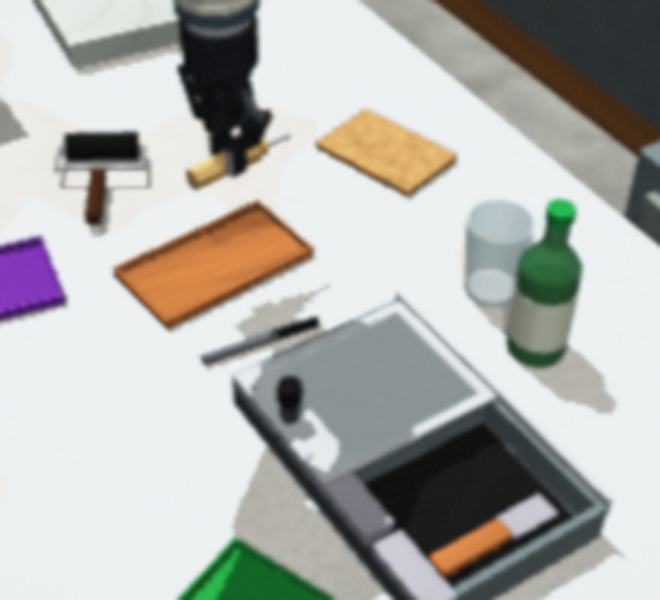

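The gouge is held level at crop (230,165), and the tray centre at crop (213,264) matches the calculation. The knob is still home and the scraper is untouched. Moving over the centre and lowering.

Emit:
move_arm:
  series: "1 0.13 0.28 0.2 0 0 0; 1 0.12 0.28 0.5 0 0 0; 1 0 0 0.6 0 0 0; 1 0 0 0.6 0 0 0; 1 0 0 0.5 0 0 0; 1 0 0 0.4 0 0 0; 1 0 0 0.3 0 0 0; 1 0 0 0 0 0 0"

```text
clock: 13.48
eef_pos: [518.5, 239.0, 18.4]
tcp_rot: [-3.126, 0.016, -3.016]
contact_force: [0.1, 0.4, -1.2]
opening: 0.265
```

Emit:
move_arm:
  series: "1 0 0.05 0.1 0 0 0; 1 0 0 0.07 0 0 0; 1 0 0 0.04 0 0 0; 1 0 0 0 0 0 0"

```text
clock: 13.98
eef_pos: [519.7, 241.7, 11.1]
tcp_rot: [-3.126, 0.019, -3.017]
contact_force: [0.1, -0.0, 0.5]
opening: 0.268
```

Emit:
move_arm:
  series: "1 0 0 0.04 0 0 0; 1 0 0 0.03 0 0 0; 1 0 0 0 0 0 0"

```text
clock: 14.35
eef_pos: [520.1, 241.8, 10.1]
tcp_rot: [-3.127, 0.02, -3.017]
contact_force: [-0.9, -0.2, -1.0]
opening: 0.265
```

Emit:
move_arm:
  series: "0.3 0 0 0 0 0 0; 0.1 0 0 0 0 0 0; 0 0 0 0 0 0 0; 0 0 0 0 0 0 0; 0 0 0 -0.3 0 0 0; 0 0 0 -0.6 0 0 0; 0 0 0 -0.9 0 0 0; 0 0 0 -1 0 0 0; 0 0 1 -0.6 0 0 0; 0 0 1 0 0 0 0; 0 0 1 0 0 0 0; 0 0 1 0 0 0 0; 0 0 0 0 0 0 0; 0 0 0 0 0 0 0"

```text
clock: 16.1
eef_pos: [497.5, 407.0, 156.3]
tcp_rot: [-3.13, 0.025, -3.018]
contact_force: [0.3, -0.2, -0.1]
opening: 0.502
```

```bash
python3 - <<'E'
from h import *
s=r.sense(); print(s['clock'],s['eef_pos'],s['opening'],s['contact_force'])
im=vision.grab_frame('side')[:,:,::-1]; t=vision.grab_frame('top')[:,:,::-1]
a=cv2.resize(im[100:300,220:440],None,fx=2.4,fy=2.4,interpolation=cv2.INTER_CUBIC)
b=cv2.resize(t[160:245,225:425],None,fx=2.64,fy=2.64,interpolation=cv2.INTER_CUBIC)
cv2.imwrite('pics/c7.png',np.vstack([np.pad(a[:370],((0,0),(0,0),(0,0))),b[:, :528]]))
E
```

```text
16.1 [497.52048765 406.95001321 156.29778416] 0.5024594690695463 [ 0.28999629 -0.17877658 -0.07086989]
```

View pics/c7.png

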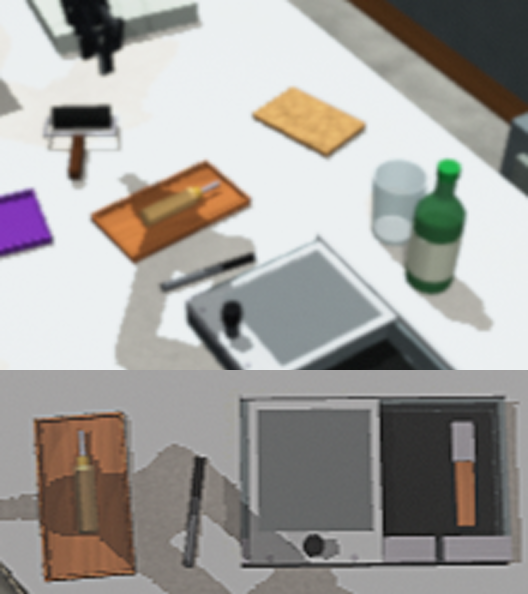

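The final view shows the gouge lying lengthwise in the middle of the tray (crop (87,490)). The cover is open with the knob at (315,546), the scraper is in the well, the bystanders are in place and the arm is clear. Between the two large top crops the knob moved 331/6.6 = 50.2 px, which is about 150 mm. Handing in.

```bash
python3 -c "
from rig import r
print(r.sign_off())"
```

```text
the job is handed in; nothing more can be done
None
```

The cover is open and locked, and the gouge lies lengthwise in the middle of the wooden tray. I handed the job in at about 16 s; the hand-in reports no verdict.

**Cover:** I pulled the knob up until the pin was clear and slid the cover along. I eased it back about 1 mm from the stop, then lowered the knob so the pin dropped into the open notch. The top view gives about 150 mm of knob travel. In the side view, after I let go, the knob was within 1 px of its predicted home position.

**Gouge:** I gripped it across the handle at its balance point and lowered it into the tray. I released it with the fingertips at z ≈ 10 mm, at most 1–2 mm above the floor by my estimate. I let go at about (520, 242), against a tray centre measured at (519, 242). The last pictures show it central and lengthwise.

**Everything else:** In those pictures the scraper is still in the well, the bystanders have not visibly moved, and the arm is clear of everything.

**Less certain:**
- A rough reading of the knob from the last small crop gave 146 ± 3 mm of travel. I trust the larger crop's 150 mm, because the pin could not have dropped home otherwise.
- The final contact with the tray floor barely showed in the force reading (about 1 N), so I judged it from height and the pictures.

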